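Set a preset angle on a stud with a pendulum gauge

ROBOT

A 6-joint arm with a two-finger parallel gripper is mounted at the origin on a cart in front of the work surface, level with it; the furniture and walls round the work are solid. World frame = base frame: x ahead of the robot, y to its left, z up, the work surface at z = 0. Lengths are in m, angles in rad, forces in N, time in s.
With the tool pointing down it reaches from about 0.35 to 0.975 m from the base axis. Payload 4.9 kg.
Tool frame: the origin (TCP) lies at the very end of the fingers, on their centre line; the grasp point (between the pads) lies 19 mm behind it; z points along the fingers, y is the line along which they close (so a half turn about z gives the same grasp; the last joint's range is limited). The gripper opens to 85 mm and grips with 20 to 120 N. Pads are 22 mm wide; open, the fingers measure 114 mm over their backs; the gripper's body (76 mm by 85 mm) begins 54 mm behind the grasp point. The pads swing forward as they close: fully open they stand 13 mm farther back than shut.
Start: joints at [-1.251, 0.053, 1.613, -0, 1.476, -0.119], TCP at [0.266, -0.566, 0.231] pointing down, gripper open.
Joint ranges: [-3.01, 3.01], [-1.01, 2.22], [0.06, 2.58], [-1.02, 4.17], [0.09, 2.62], [-3.14, 3.14]. Speed limits (rad/s): [2.57, 2.57, 3.14, 3.14, 3.14, 3.14].

INTERFACE

Orientations are given as a unit quaternion [w, x, y, z].
In Python, from plant import manip gives the robot as it stands.
- The arm moves only by the tool play_rows, never from a script. Its argument "series" is a list that holds one entry, the list of rows, each a list of 7 numbers: the shift along the world's x, y, z in m, then the turn, a rotation vector about the world's x, y, z in degrees, then the opening, from 0 (shut) to 1 (fully open). In form: [[[dx, dy, dz, rx, ry, rz, grip], ...]]. A call has 1 to 10 rows; each row shifts and turns the commanded pose from where the row before left it; what a row does not reach is not made up. A row lasts 1/10 s, in which the tool goes at most 50 mm and 8.59 degrees, less where a joint would pass 70% of its speed; a pose out of reach is approached as far as the arm can. A call with a gripper value outside its range is refused whole. The fingers move at their own pace and stop on an object; the grip force is fixed at half the most. Time passes only in rows, so rows that do not move let the fingers close. It gives the time, the measured TCP pose, the force, the opening and the grip force at its end, in the units of the state.
- manip.state(): the state, without advancing time (a new reading comes with each control period).
- manip.grab_frame(name): name is "side" or "top"; returns a dict with "frame" (480x640x3 uint8, blue, green, red), "mtx" (3x3 intrinsics, pixels), "k1" (the pictures are not rectified: a ray, as slopes to the right and down, at radius r is drawn at 1 + k1 r^2 times it, then the intrinsics apply), "R" (3x3) and "t" (3): a world point X has camera coordinates R X + t. Camera axes: x right, y down, z forward; pixel columns grow to the right and rows downward; lengths in m; the calibration is good to about 2 mm. A picture is of the moment at which its call begins. There is no depth.
- manip.job_done(): hands the job in; it is judged then, once.
The state is a dict: "time": time; "joint_pos": joint angles; "joint_vel": joint speeds; "joint_efforts": joint torques, N m; "tool_pos": TCP position; "tool_rot": TCP orientation; "contact_force": force on the tool from outside, world axes, zero at the start; "ft_torque": the same for the moment, N m; "gripper_width": opening from 0.0 (shut) to 1.0 (fully open); "grasp_force": force on a finger pad.
Only numpy, scipy, OpenCV 4.12 (cv2) and the standard library are available. Lean on these libraries where they do the work, as an engineer would, in place of code of your own. Each camera call takes 0.05 s, during which the arm holds its last target. There are 200 camera calls.

TASK

Push the stud carrier along its rail by the upright plate at its back end until it clicks into the station notch. Then pick up the standing angle gauge by the grip block on top, set its foot on the domed stud on the carrier with the dial upright, and rock it sideways until the swinging pointer settles on the preset mark of the dial. Finish holding it there, lightly pressed on the stud with the pointer still on the mark, and leave the other things on the bench alone.

Things in the scene. Friction and masses are not known exactly. Their poses are not given: they have to be found in the camera images.
- rail: Fixed steel rail slide on a 120 x 400 x 8 mm base plate, lying on the bench. Origin at the centre of its underside; the rail runs along its y axis. The robot sees its -x side.
- carrier (a joint): Position of the sliding carrier along the rail's +y, m, 0 to 0.20. It starts between 0 and 0.06. The only station notch is at 0.150: a spring plunger on the carrier's -x side rides over a small ridge (about 3 to 5 N of push), drops into the notch, and there centres and holds the carrier. Sliding friction is about 1 N; the carrier stays where it is left and can be pushed too far.
- push_plate (a point): Point on the back (-y of the rail) face of the carrier's upright steel push plate, 15 mm below its top edge, half way across. The plate is 40 mm wide (rail x), 10 mm thick (rail y), reaches from the carrier's deck (39 mm above the bench) to 85 mm above the bench. It stands at the carrier's -y end, 80 mm from the stud. Axes as the rail's.
- station (a point): Point on top of the rail, straight above which the stud's axis stands when the carrier is in the notch; 50 mm in +y from the rail's middle. A small aluminium post, 16 mm wide, stands on the base plate's far edge beside it.
- stud_top (a point): Top of the steel stud fixed on the carrier, 94 mm above the bench, on the stud's axis (level of its higher bump). The stud is a 44 x 44 x 24 mm block on the carrier's deck with a 38 mm round collar and an uneven domed head on it: two rounded bumps of 11 mm radius side by side along the rail, the one at the rail's -y (6 mm off the axis) 2 mm higher than the one at +y (7 mm off). Axes as the rail's.
- gauge: Loose pendulum angle gauge, 0.34 to 0.54 kg, standing on the bench. Steel foot 36 (x) x 100 (y) x 10 (z) mm with flat underside; round dial housing 94 mm across and 20 mm thick, its centre 62 mm above the underside; grip block on top. Origin at the centre of the foot's underside; z up through the grip block; the dial looks along its -x, toward the robot at yaw 0.
- gauge_grip (a point): Middle of the aluminium grip block on top of the gauge, 132 mm above the gauge's underside. The block is 18 mm thick (gauge x, the way to grip it) and 34 mm wide (gauge y) and stands from 109 to 156 mm above the underside; the dial housing (20 mm thick) lies below it. Axes as the gauge's.
- pointer (a joint): Angle of the weighted pointer on the dial, rad. It hangs freely and always swings to hang straight down, settling in about 1 s. 0 = along the gauge's -z, positive = tip toward the gauge's +y. Leaning the gauge's top toward its +y by an angle (a negative turn about its +x) brings the pointer to plus that angle.
- mark (a joint): Angle of the preset mark on the dial, rad, same zero and sense as the pointer. It starts between 0.15 and 0.40 and stays where it is set on the dial.
- pointer_tip (a point): Reading point of the black pointer, 40 mm from the dial's centre, in front of the dial.
- mark_mid (a point): Middle of the preset mark, a plain dark steel tab 6 mm wide and 17 mm long, lying radially at the rim of the white dial, 40 mm from the dial's centre, in the pointer's plane.
- bearing: Bystander: ball bearing 52 mm across, 15 mm high, flat on the bench. Origin at the centre of its underside.
- bolt0: Bystander: rusty brown bolt, 58 mm high, standing on its head. Origin at the centre of its underside.
- steel_block: Bystander: ground steel block 40 x 60 x 39 mm. Origin at the centre of its underside.

How it is judged:
By the outcome, as a careful person would: the job done as asked, in the order asked, and still so for the second after the job is handed in, while the arm keeps its last pose, push and grip.
It also fails if it takes over 67 s, if anything falls off the work surface, if the arm or the gripper's body presses on something with over 40 N, if the wrist force passes 120 N, or if a joint passes its speed limit or range.

## Working session

There is one attempt and no reset: what is moved stays moved. The work goes in short steps, Python scripts to look and compute and a tool call to move; the robot and the scene stay as the last step left them, time stands still between calls to the robot, and variables do not carry over. Pictures are saved under pics/ and viewed, at most 10 in all, crops included, and the job is handed in when it is done.

Besides the shell and the picture viewer there is one more tool, called as a command line: name --argument value ..., lists and objects as JSON in quotes. play_rows: Moves the arm, as the interface text tells. Its arguments: {"type":"object","properties":{"series":{"type":"array"}},"required":["series"]}

```bash
mkdir -p pics; cat > h.py <<'E'
import numpy as np, cv2, pickle
from plant import manip
def snap(name,fn):
    f=manip.grab_frame(name); cv2.imwrite('pics/'+fn,f['frame']); pickle.dump(f,open(f'{name}.pkl','wb')); return f
def load(n): return pickle.load(open(n+'.pkl','rb'))
def ray(f,u,v):
    K=f['mtx']; d=np.array([(u-K[0,2])/K[0,0],(v-K[1,2])/K[1,1]]); s=d.copy()
    for _ in range(30): s=d/(1+f['k1']*(s@s))
    R=np.array(f['R']); return -R.T@np.array(f['t']), R.T@np.array([s[0],s[1],1])
def atz(f,u,v,z):
    c,d=ray(f,u,v); return c+d*(z-c[2])/d[2]
def proj(f,X):
    p=np.array(f['R'])@np.array(X)+f['t']; s=p[:2]/p[2]; s=s*(1+f['k1']*(s@s)); K=f['mtx']
    return np.array([K[0,0]*s[0]+K[0,2],K[1,1]*s[1]+K[1,2]])
def tri(f,a,g,b):
    c1,d1=ray(f,*a); c2,d2=ray(g,*b); A=np.stack([d1,-d2],1); s=np.linalg.lstsq(A,c2-c1,rcond=None)[0]
    p,q=c1+s[0]*d1,c2+s[1]*d2; return (p+q)/2, np.linalg.norm(p-q)
E
python3 - <<'E'
from h import *
for n in('top','side'):
    f=snap(n,n+'0.png'); c,d=ray(f,320,240); print(n,c.round(3),d.round(2),f['mtx'][0,0],f['k1'])
print(manip.state())
E
```

```text
top [ 0.357 -0.035  1.433] [ 0.14 -0.01 -0.99] 592.4066449277633 -0.10219627081758485
side [0.354 0.842 0.667] [ 0.16 -0.84 -0.51] 515.3509328398525 0.02620073955802793
{'time': 0.1, 'joint_pos': array([-1.25100590e+00,  5.33144305e-02,  1.61417746e+00,  1.50477966e-05,
        1.47602687e+00, -1.18996072e-01]), 'joint_vel': array([-1.58530360e-03, -2.36822276e-03, -4.15902350e-03, -6.81689043e-04,
        6.99168310e-04, -6.26475822e-05]), 'joint_efforts': array([-1.66078986e-03, -3.94902813e+01, -3.71365535e+01, -2.29030702e-04,
        3.89813547e-03, -1.18711986e-05]), 'tool_pos': array([ 0.26534872, -0.56523538,  0.23015894]), 'tool_rot': array([-9.58954066e-04,  9.76029384e-01,  2.17636655e-01, -8.90737156e-05]), 'contact_force': array([ 0.02235038,  0.6667391 , -0.19732408]), 'ft_torque': array([ 8.83185795e-05,  2.97190731e-02, -4.10154126e-03]), 'grasp_force': 0.0, 'gripper_width': 1.003450881925142}
```

View pics/top0.png

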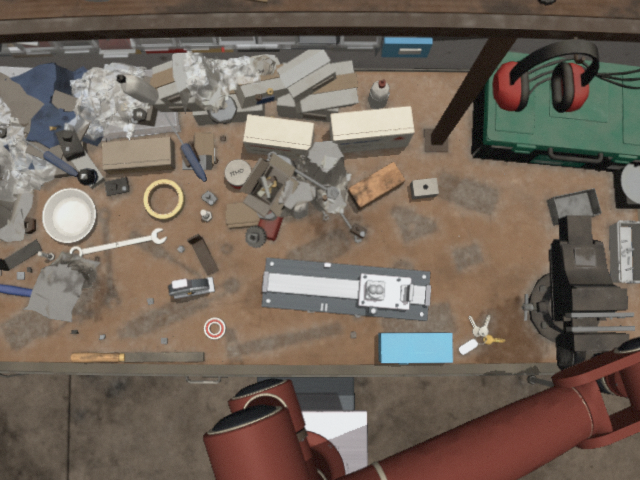

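View pics/side0.png

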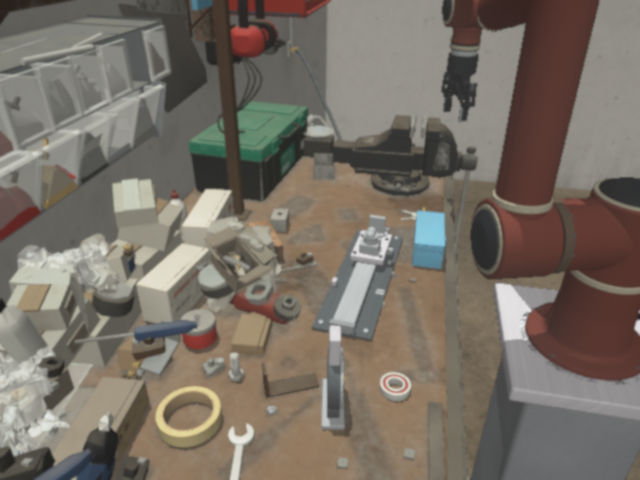

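Top view: rail spans about (262–432, 258–318) with the carrier near (385,292) and the push plate at (415,294). The gauge is at (190,288). In the side view the gauge stands at (334,380) and the push plate at (376,224). I need enlarged crops.

```bash
cat > crop.py <<'E'
from h import *
t=cv2.imread('pics/top0.png'); s=cv2.imread('pics/side0.png')
rs=lambda a,w,h:cv2.resize(a,(w,h),interpolation=cv2.INTER_CUBIC)
out=np.zeros((600,800,3),np.uint8)
out[:280]=rs(t[255:325,245:445],800,280)          # x4 at (245,255)
out[280:,:300]=rs(t[270:310,160:220],300,200)[:0] if 0 else 0
out[290:590,:300]=rs(t[265:325,160:220],300,300)  # x5 at (160,265)
out[290:590,310:550]=rs(s[320:440,300:396][:, :],240,300) # x2.5 at (300,320)
out[290:590,560:800]=rs(s[200:350,300:420],240,300) # x2 at (300,200)
cv2.imwrite('pics/crop0.png',out)
E
python3 crop.py
```

```text
(no output)
```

View pics/crop0.png

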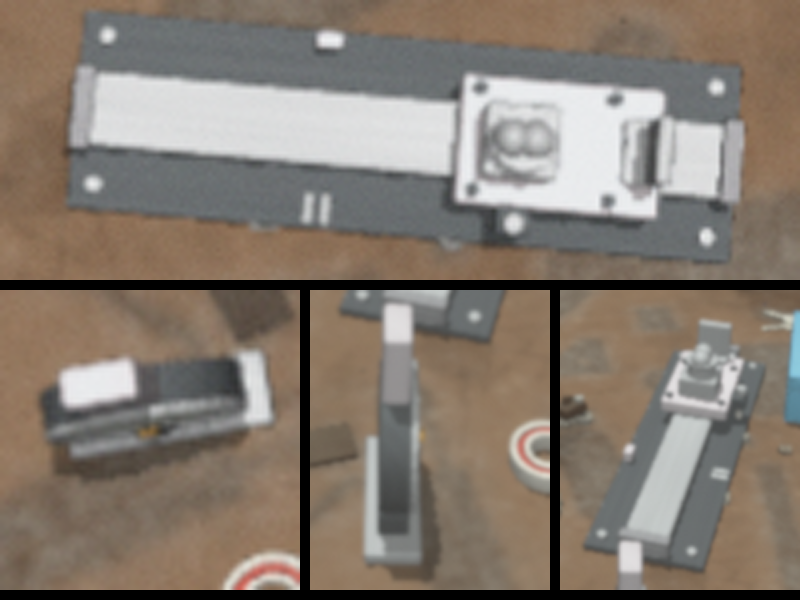

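The crop shows the rail's base corners, the plate's top strip at (411,292.5), the stud axis at (376.2,289.2), the grip-block top at (179.7,283.8), and the foot's front edge from (174.4,298) to (214.4,291.4).

```bash
python3 - <<'E'
from h import *
f=load('top');g=load('side')
C=[atz(f,u,v,.008) for u,v in[(266.5,258),(430.25,271.5),(427.75,320.5),(261.75,306.75)]]
C=np.array(C);print(C.round(4)); o=C.mean(0)
ax=((C[0]+C[3])-(C[1]+C[2]))/2; print('len',np.linalg.norm(ax),'wid',np.linalg.norm(C[0]-C[3])); ax/=np.linalg.norm(ax)
xx=np.array([ax[1],-ax[0],0]); print('rail o',o,'yaw deg',np.degrees(np.arctan2(-ax[0],ax[1])))
for n,u,v,z in[('plate',411,292.5,.085),('stud',376.2,289.2,.094),('post',245+330/4,255+40/4,.02)]:
    p=atz(f,u,v,z); d=p-o; print(n,p.round(4),'rail x,y',(d@xx).round(4),(d@ax).round(4))
gr=[atz(f,160+a/5,265+(b-290)/5,.156) for a,b in[(60,368),(135,360),(137,398),(63,408)]]
gr=np.array(gr);print('grip',gr.round(4),gr.mean(0)); e=gr[0]+gr[3]-gr[1]-gr[2];print(np.degrees(np.arctan2(-e[0],e[1])),np.linalg.norm(e)/2)
a,b=atz(f,174.4,298,.01),atz(f,214.4,291.4,.01);e=a-b;print('foot',a,b,np.linalg.norm(e),np.degrees(np.arctan2(-e[0],e[1])))
# side: grip top middle
print('side grip',tri(f,(179.7,283.8),g,(300+(397-310)/2.5,320+(320-290)/2.5)))
E
```

```text
[[ 0.5162  0.0801  0.008 ]
 [ 0.4831 -0.3164  0.008 ]
 [ 0.3651 -0.3077  0.008 ]
 [ 0.3985  0.0905  0.008 ]]
len 0.39874896636287765 wid 0.11815817768972933
rail o [ 0.44072145 -0.11336278  0.008     ] yaw deg -4.787065169419901
plate [ 0.4283 -0.2559  0.085 ] rail x,y -0.0005 -0.1431
stud [ 0.4355 -0.1755  0.094 ] rail x,y -0.0 -0.0624
post [ 0.4979 -0.0672  0.02  ] rail x,y 0.0532 0.0507
grip [[0.4503 0.2736 0.156 ]
 [0.4538 0.2407 0.156 ]
 [0.4373 0.2395 0.156 ]
 [0.4329 0.2718 0.156 ]] [0.44355415 0.25639754 0.156     ]
6.978197055569124 0.032838630130644225
foot [0.41886675 0.30191521 0.01      ] [0.43505426 0.2049863  0.01      ] 0.09827130248186618 9.48112798631771
side grip (array([0.44331933, 0.2572608 , 0.15250885]), np.float64(0.0004992340871274005))
```

play_rows --series '[[[0,0.02,0.03,0,0,6,0],[0,0.03,0,0,0,6,0],[0,0.03,0,0,0,6,0],[0.01,0.03,0,0,0,6,0],[0.02,0.03,0,0,0,6,0],[0.03,0.03,0,0,0,6,0],[0.03,0.03,0,0,0,6,0],[0.03,0.03,0,0,0,6,0],[0.03,0.03,0,0,0,6,0],[0.01,0.002,0,0,0,6,0]]]'

```text
time: 1.1
tool_pos: [0.4274, -0.3005, 0.2609]
tool_rot: [-0.0, 0.733, 0.68, 0.001]
contact_force: [-0.5, 0.8, -0.7]
gripper_width: -0.002
grasp_force: 0.0
```

play_rows --series '[[[-0.001,-0.003,-0.05,0,0,0,0],[0,0,-0.05,0,0,0,0],[0,0,-0.05,0,0,0,0],[0,0,-0.04,0,0,0,0],[0,0,-0.008,0,0,0,0],[0.001,0.01,0,0,0,0,0],[0.001,0.01,0,0,0,0,0],[0,0.005,0,0,0,0,0],[0,0,0,0,0,0,0]]]'

```text
time: 2.0
tool_pos: [0.4278, -0.2819, 0.0658]
tool_rot: [0.002, 0.736, 0.677, 0.0]
contact_force: [-0.5, -0.4, -0.5]
gripper_width: -0.004
grasp_force: 0.0
```

```bash
python3 - <<'E'
from h import *
f=snap('top','top1.png');g=snap('side','side1.png')
rs=lambda a,w,h:cv2.resize(a,(w,h),interpolation=cv2.INTER_CUBIC)
cv2.imwrite('pics/c1.png',np.vstack([rs(f['frame'][255:330,300:460],640,300),rs(g['frame'][160:260,320:460],420,300)[:, :].copy() if 0 else rs(g['frame'][165:265,300:513],640,300)]))
E
```

```text
(no output)
```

View pics/c1.png

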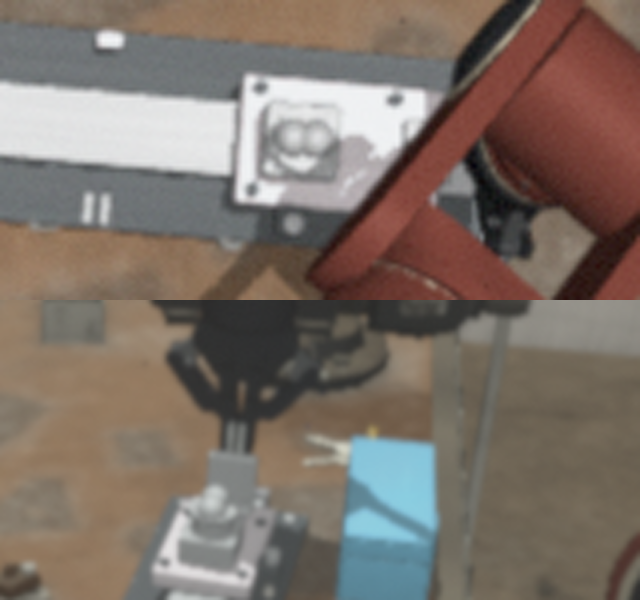

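Shut fingers stand centred behind the push plate and clear of it. I'll push now.

play_rows --series '[[[0.0005,0.006,0,0,0,0,0],[0.0005,0.006,0,0,0,0,0],[0.001,0.01,0,0,0,0,0],[0.001,0.01,0,0,0,0,0],[0.001,0.01,0,0,0,0,0],[0.001,0.01,0,0,0,0,0],[0.001,0.01,0,0,0,0,0],[0.001,0.01,0,0,0,0,0],[0.0,0.005,0,0,0,0,0],[0,0,0,0,0,0,0]]]'

```text
time: 3.1
tool_pos: [0.4334, -0.2036, 0.063]
tool_rot: [-0.0, 0.736, 0.677, 0.0]
contact_force: [0.1, 0.2, 0.1]
gripper_width: -0.005
grasp_force: 0.0
```

```bash
cat > crop2.py <<'E'
from h import *
import sys
f=snap('top','t_.png');g=snap('side','s_.png')
rs=lambda a:cv2.resize(a,(640,300),interpolation=cv2.INTER_CUBIC)
cv2.imwrite(sys.argv[1],np.vstack([rs(f['frame'][255:330,250:410]),rs(g['frame'][190:290,280:493])]))
E
python3 crop2.py pics/c2.png
```

```text
(no output)
```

View pics/c2.png

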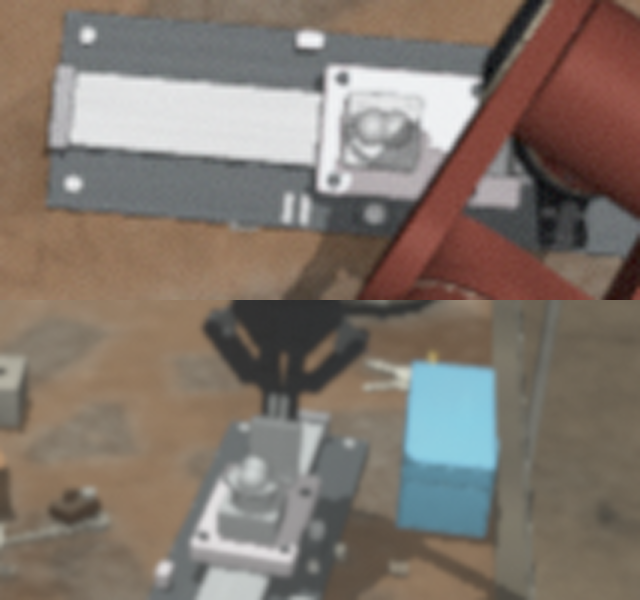

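The carrier moved: stud axis at about (347,286.8), plunger at (344,308), notch marks at (324,307).

```bash
python3 - <<'E'
from h import *
f=load('top'); o=np.array([.44072,-.11336]); ax=np.array([.0835,.9965])
p=atz(f,347,286.8,.094); print(p,(p[:2]-o)@ax, 'TCP', (np.array([.4334,-.2036])-o)@ax)
E
```

```text
[ 0.44100595 -0.10949676  0.094     ] 0.003873597081526323 TCP -0.09053538
```

play_rows --series '[[[0.0004,0.004,0,0,0,0,0],[0.0004,0.005,0,0,0,0,0],[0.0004,0.005,0,0,0,0,0],[0.0004,0.005,0,0,0,0,0],[0.0004,0.005,0,0,0,0,0],[0.0004,0.005,0,0,0,0,0],[0.0003,0.003,0,0,0,0,0],[0.0002,0.002,0,0,0,0,0],[0,0,0,0,0,0,0]]]'

```text
time: 4.1
tool_pos: [0.4363, -0.1703, 0.0633]
tool_rot: [-0.0, 0.736, 0.677, 0.0]
contact_force: [-0.3, -1.5, -0.3]
gripper_width: -0.001
grasp_force: 0.0
```

play_rows --series '[[[0.0002,0.0015,0,0,0,0,0],[0.0002,0.0015,0,0,0,0,0]]]'

```text
time: 4.3
tool_pos: [0.4366, -0.1678, 0.0633]
tool_rot: [-0.0, 0.736, 0.676, -0.0]
contact_force: [0.1, -1.1, 0.6]
gripper_width: 0.001
grasp_force: 0.5
```

play_rows --series '[[[0.0002,0.0015,0,0,0,0,0],[0.0001,0.0015,0,0,0,0,0]]]'

```text
time: 4.5
tool_pos: [0.4368, -0.1667, 0.0634]
tool_rot: [0.002, 0.736, 0.677, -0.002]
contact_force: [-3.5, -12.1, -2.8]
gripper_width: 0.001
grasp_force: 6.0
```

play_rows --series '[[[0.0,0.0005,0,0,0,0,0]]]'

```text
time: 4.6
tool_pos: [0.4368, -0.1666, 0.0634]
tool_rot: [0.002, 0.736, 0.677, -0.002]
contact_force: [-2.7, -12.1, -3.5]
gripper_width: 0.003
grasp_force: 5.8
```

play_rows --series '[[[0.0,0.0005,0,0,0,0,0]]]'

```text
time: 4.7
tool_pos: [0.4368, -0.1666, 0.0635]
tool_rot: [0.002, 0.736, 0.677, -0.003]
contact_force: [-2.5, -13.2, -3.5]
gripper_width: 0.002
grasp_force: 6.6
```

```bash
python3 crop2.py pics/c3.png
```

```text
(no output)
```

View pics/c3.png

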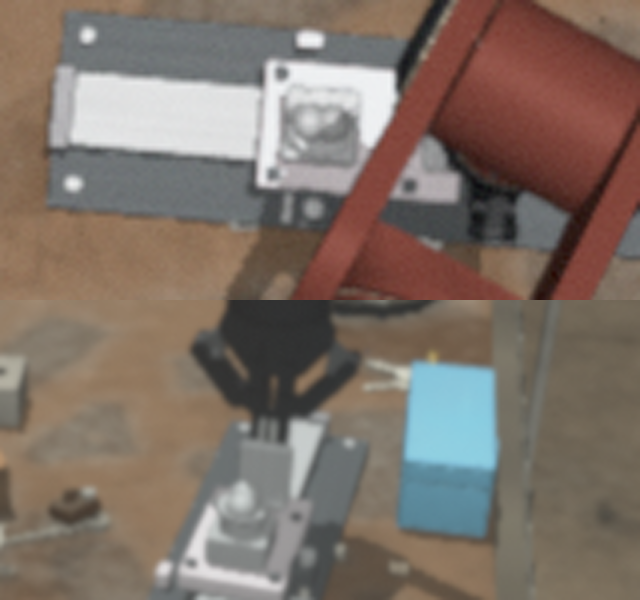

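Stud axis is now at (330.8,285.3) and the plunger at (328,307), right against the near ridge mark. It is not in the notch yet.

```bash
python3 - <<'E'
from h import *
f=load('top'); o=np.array([.44072,-.11336]); ax=np.array([.0835,.9965])
for u,v,z in[(330.8,285.3,.094),(328.3,307,.03),(322,307,.02),(322,307,.03)]:
  p=atz(f,u,v,z); print(p,(p[:2]-o)@ax)
s=manip.state();print(s['contact_force'],s['ft_torque'],s['tool_pos'])
E
```

```text
[ 0.44443164 -0.07287707  0.094     ] 0.04065116622993199
[ 0.3973463  -0.06860117  0.03      ] 0.040980473765191996
[ 0.39764286 -0.05386737  0.02      ] 0.05568746227699415
[ 0.39735505 -0.05373475  0.03      ] 0.055795589204443025
[ -1.57440088 -11.68510317  -2.98345579] [-1.90566349  0.37274596 -0.011607  ] [ 0.43673502 -0.16655988  0.06341269]
```

play_rows --series '[[[0.0001,0.0008,0,0,0,0,0],[0.0001,0.0008,0,0,0,0,0]]]'

```text
time: 5.0
tool_pos: [0.4368, -0.1663, 0.0635]
tool_rot: [0.003, 0.736, 0.677, -0.004]
contact_force: [-2.7, -18.2, -4.6]
gripper_width: -0.004
grasp_force: 9.4
```

play_rows --series '[[[0.0001,0.0008,0,0,0,0,0],[0.0001,0.0008,0,0,0,0,0]]]'

```text
time: 5.2
tool_pos: [0.4371, -0.1618, 0.0634]
tool_rot: [0.0, 0.737, 0.676, -0.001]
contact_force: [-1.3, -2.9, -0.3]
gripper_width: -0.001
grasp_force: 1.7
```

play_rows --series '[[[0.0,0.0005,0,0,0,0,0]]]'

```text
time: 5.3
tool_pos: [0.4373, -0.1603, 0.0633]
tool_rot: [-0.0, 0.737, 0.676, -0.0]
contact_force: [-1.1, -1.5, -0.3]
gripper_width: -0.004
grasp_force: 1.0
```

play_rows --series '[[[0.0,0.0005,0,0,0,0,0]]]'

```text
time: 5.4
tool_pos: [0.4374, -0.1594, 0.0633]
tool_rot: [-0.0, 0.736, 0.676, 0.0]
contact_force: [-1.9, -1.8, 0.4]
gripper_width: -0.002
grasp_force: 0.7
```

play_rows --series '[[[0.0,0.0005,0,0,0,0,0]]]'

```text
time: 5.5
tool_pos: [0.4375, -0.1587, 0.0633]
tool_rot: [-0.0, 0.736, 0.677, 0.0]
contact_force: [-0.7, -0.5, 0.2]
gripper_width: 0.001
grasp_force: 0.5
```

play_rows --series '[[[0.0,0.0005,0,0,0,0,0]]]'

```text
time: 5.6
tool_pos: [0.4376, -0.1582, 0.0633]
tool_rot: [-0.0, 0.736, 0.677, 0.0]
contact_force: [-0.3, -1.2, 0.5]
gripper_width: 0.003
grasp_force: 0.4
```

play_rows --series '[[[0.0,0.0005,0,0,0,0,0]]]'

```text
time: 5.7
tool_pos: [0.4376, -0.1577, 0.0633]
tool_rot: [-0.0, 0.736, 0.677, 0.0]
contact_force: [0.6, -0.5, -0.9]
gripper_width: 0.003
grasp_force: 0.4
```

```bash
python3 - <<'E'
from h import *
f0=load('top'); f=snap('top','t4.png')
# track stud/carrier shift by template on the carrier's left end
a=cv2.cvtColor(f0['frame'],6); b=cv2.cvtColor(f['frame'],6)
S=4; up=lambda i:cv2.resize(i,None,fx=S,fy=S,interpolation=cv2.INTER_CUBIC)
a,b=up(a),up(b)
T=a[275*S:297*S,318*S:341*S]; r=cv2.matchTemplate(b[265*S:305*S,295*S:355*S],T,cv2.TM_CCOEFF_NORMED)
_,m,_,l=cv2.minMaxLoc(r); du,dv=l[0]/S+295-318,l[1]/S+265-275; print(m,du,dv)
p,q=atz(f,330.8,285.3,.094),atz(f,330.8+du,285.3+dv,.094); print(np.linalg.norm(q-p),q)
E
```

```text
0.9650976061820984 -4.0 -0.25
0.009061424999829175 [ 0.44500322 -0.06383369  0.094     ]
```

play_rows --series '[[[0.0,0.0005,0,0,0,0,0]]]'

```text
time: 5.85
tool_pos: [0.4377, -0.1574, 0.0634]
tool_rot: [0.0, 0.736, 0.677, 0.0]
contact_force: [1.1, -0.4, -0.9]
gripper_width: -0.001
grasp_force: 0.3
```

play_rows --series '[[[0.0,0.0005,0,0,0,0,0]]]'

```text
time: 5.95
tool_pos: [0.4378, -0.1572, 0.0635]
tool_rot: [0.0, 0.736, 0.677, 0.0]
contact_force: [-0.1, -1.7, -2.3]
gripper_width: -0.003
grasp_force: 1.0
```

play_rows --series '[[[0.0,0.0007,0,0,0,0,0],[0,0,0,0,0,0,0]]]'

```text
time: 6.15
tool_pos: [0.4377, -0.1569, 0.0635]
tool_rot: [0.001, 0.736, 0.677, -0.0]
contact_force: [1.2, -3.7, -2.2]
gripper_width: -0.002
grasp_force: 2.0
```

play_rows --series '[[[-0.002,-0.03,0,0,0,0,0],[0,-0.01,0.03,0,0,0,0],[0,0,0.05,0,0,0,0],[0,0,0.05,0,0,0,0],[0,0,0.05,0,0,0,0],[0,0.04,0.01,0,0,3,0.6],[0,0.05,0,0,0,3,0.6],[0,0.05,0,0,0,3,0.6],[0.004,0.05,0,0,0,3,0.6],[0.004,0.05,0,0,0,1,0.6]]]'

```text
time: 7.15
tool_pos: [0.4429, 0.0456, 0.2537]
tool_rot: [-0.0, 0.655, 0.756, 0.001]
contact_force: [0.9, -0.7, 0.3]
gripper_width: 0.598
grasp_force: 0.0
```

play_rows --series '[[[0,0.05,0,0,0,0,0.6],[0,0.05,0,0,0,0,0.6],[0,0.05,0,0,0,0,0.6],[0,0.04,0,0,0,0,0.6],[0,0.015,0,0,0,0,0.6],[0,0.007,0,0,0,0,0.6],[0,0,0,0,0,0,0.6]]]'

```text
time: 7.85
tool_pos: [0.4433, 0.2553, 0.2532]
tool_rot: [-0.0, 0.655, 0.756, -0.0]
contact_force: [-0.3, 0.2, 0.2]
gripper_width: 0.598
grasp_force: 0.0
```

```bash
python3 - <<'E'
from h import *
from scipy.spatial.transform import Rotation as Ro
s=manip.state(); q=s['tool_rot']; M=Ro.from_quat(q[[1,2,3,0]]).as_matrix(); print(s['tool_pos'],np.degrees(np.arctan2(M[1,1],M[0,1])),M[:,2])
f=snap('top','t5.png');g=snap('side','s5.png')
rs=lambda a,w,h:cv2.resize(a,(w,h),interpolation=cv2.INTER_CUBIC)
cv2.imwrite('pics/c5.png',np.hstack([rs(f['frame'][245:325,240:400],400,200),rs(g['frame'][250:450,250:410],400,500)[:200]*0]) if 0 else np.vstack([rs(f['frame'][250:330,250:410],600,300),rs(g['frame'][210:410,200:600],600,300)]))
E
```

```text
[0.4433237  0.25530154 0.25321411] 8.172864857940992 [-8.44599259e-04 -3.48306138e-04 -9.99999583e-01]
```

View pics/c5.png

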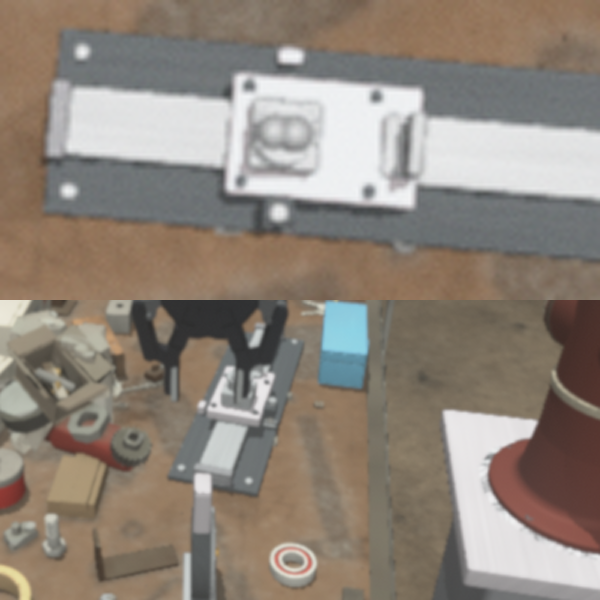

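The stud at (326,284.7) lines up with the station post, and the plunger covers the notch marks, so the carrier is in the notch. Now I'll grasp the gauge.

play_rows --series '[[[0,0.001,-0.05,0,0,0,0.6],[0,0,-0.05,0,0,0,0.6],[0,0,-0.03,0,0,0,0.6],[0,0,-0.006,0,0,0,0.6],[0,0,0,0,0,0,0.6],[0,0,0,0,0,0,0.2],[0,0,0,0,0,0,0.1],[0,0,0,0,0,0,0.0],[0,0,0,0,0,0,0.0],[0,0,0,0,0,0,0.0]]]'

```text
time: 8.95
tool_pos: [0.4451, 0.2569, 0.1203]
tool_rot: [0.001, 0.655, 0.756, 0.002]
contact_force: [-0.5, -1.8, 6.5]
gripper_width: 0.205
grasp_force: 59.0
```

play_rows --series '[[[0,0,0,0,0,0,0.0],[0,0,0.01,0,0,0,0.0],[0,0,0.04,0,0,0,0.0],[0,0,0.05,0,0,0,0.0],[0,0,0.05,0,0,0,0.0],[0,0,0.05,0,0,0,0.0]]]'

```text
time: 9.55
tool_pos: [0.4427, 0.2561, 0.319]
tool_rot: [-0.0, 0.655, 0.756, -0.0]
contact_force: [-0.2, 0.1, -3.7]
gripper_width: 0.205
grasp_force: 60.2
```

play_rows --series '[[[0,0.01,0.02,0,0,-8,0],[0,0.02,0.02,0,0,-8,0],[-0.01,0.02,0.02,0,0,-8,0],[-0.01,0.02,0.02,0,0,-8,0],[-0.01,0.02,0.02,0,0,-8,0],[-0.01,0.02,0.02,0,0,-8,0],[-0.01,0.03,0.02,0,0,-8,0],[-0.01,0.03,0.01,0,0,-8,0],[0,0.02,0,0,0,-8,0],[0,0.01,0,0,0,-8,0]]]'

```text
time: 10.55
tool_pos: [0.3826, 0.4579, 0.4673]
tool_rot: [0.0, 0.988, 0.156, -0.0]
contact_force: [0.1, -1.1, -4.4]
gripper_width: 0.203
grasp_force: 60.2
```

play_rows --series '[[[0,0,0,0,0,-8,0],[0,0,0,0,0,-6,0],[0,0,0,0,0,0,0],[0,0,0,0,0,0,0],[0,0,0,0,0,0,0],[0,0,0,0,0,0,0],[0,0,0,0,0,0,0],[0,0,0,0,0,0,0],[0,0,0,0,0,0,0],[0,0,0,0,0,0,0]]]'

```text
time: 11.55
tool_pos: [0.3835, 0.4563, 0.4674]
tool_rot: [0.0, 0.999, 0.036, 0.0]
contact_force: [0.5, -0.8, -4.5]
gripper_width: 0.205
grasp_force: 60.3
```

play_rows --series '[[[0,0,0,0,0,0,0],[0,0,0,0,0,0,0],[0,0,0,0,0,0,0],[0,0,0,0,0,0,0],[0,0,0,0,0,0,0]]]'

```text
time: 12.05
tool_pos: [0.3835, 0.4563, 0.4674]
tool_rot: [0.0, 0.999, 0.036, 0.0]
contact_force: [-0.2, 0.6, -2.9]
gripper_width: 0.202
grasp_force: 60.3
```

```bash
cat > dial.py <<'E'
from h import *
from scipy.spatial.transform import Rotation as Ro
import sys
g=snap('side',sys.argv[1]); s=manip.state(); q=s['tool_rot']; M=Ro.from_quat(q[[1,2,3,0]]).as_matrix(); p=s['tool_pos']
gx=M[:,1]*1.; gz=-M[:,2]; gy=np.cross(gz,gx)   # gauge axes from tool
c=p-gz*.0583-gx*.013
H=.056; n=560; pts=[]
src=np.float32([proj(g,c+a*gy+b*gz) for a,b in[(H,H),(-H,H),(-H,-H),(H,-H)]])
W=cv2.getPerspectiveTransform(src,np.float32([[0,0],[n,0],[n,n],[0,n]]))
im=cv2.warpPerspective(g['frame'],W,(n,n),flags=cv2.INTER_CUBIC)
cv2.imwrite('pics/d_'+sys.argv[1],im)   # rectified: 0.2 mm/px, gauge +y left, +z up
print(p,M.round(4).tolist(),src.tolist())
E
python3 dial.py s6.png
```

```text
[0.38351182 0.45631943 0.46740107] [[0.9974, 0.0722, -0.0], [0.0722, -0.9974, 0.0], [-0.0, -0.0, -1.0]] [[304.9033203125, 214.48570251464844], [442.0893249511719, 223.87904357910156], [425.8646545410156, 330.1958923339844], [305.521728515625, 319.4334411621094]]
```

View pics/d_s6.png

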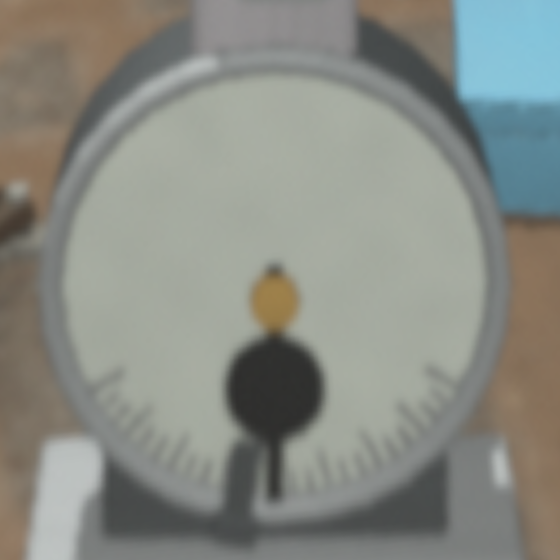

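The rectified dial (0.2 mm/px) shows the hub at (275,300), the pointer tip at (275,500), i.e. about 0, and the mark around (240,495), about 10° on the +y side. I'll refine that numerically.

```bash
python3 - <<'E'
import cv2,numpy as np
im=cv2.cvtColor(cv2.imread('pics/d_s6.png'),6).astype(float)
for r in range(450,540,8):
    row=im[r,190:300]; print(r,[int(v) for v in row[::5]])
E
```

```text
450 [158, 161, 164, 165, 164, 164, 161, 149, 121, 91, 78, 78, 79, 80, 85, 85, 65, 56, 84, 128, 156, 163]
458 [147, 150, 157, 155, 154, 159, 155, 134, 103, 79, 74, 74, 75, 83, 96, 94, 69, 58, 85, 130, 158, 165]
466 [141, 148, 151, 142, 144, 155, 149, 122, 92, 76, 74, 74, 76, 90, 106, 98, 69, 58, 86, 127, 153, 160]
474 [142, 148, 143, 136, 145, 155, 143, 115, 85, 75, 74, 74, 77, 94, 114, 103, 69, 58, 89, 124, 142, 151]
482 [142, 140, 136, 136, 144, 146, 133, 108, 84, 75, 74, 75, 79, 100, 119, 105, 69, 58, 89, 123, 137, 144]
490 [143, 144, 143, 143, 143, 141, 127, 103, 80, 74, 74, 76, 83, 106, 125, 109, 70, 59, 84, 118, 132, 137]
498 [138, 142, 144, 144, 145, 141, 126, 99, 79, 74, 74, 78, 91, 118, 133, 118, 93, 88, 102, 125, 138, 141]
506 [114, 121, 126, 130, 131, 126, 112, 90, 76, 75, 75, 79, 98, 127, 143, 138, 130, 129, 134, 142, 146, 147]
514 [86, 92, 96, 100, 100, 94, 87, 81, 78, 76, 77, 79, 94, 117, 133, 138, 136, 136, 136, 135, 134, 132]
522 [76, 78, 79, 79, 76, 75, 76, 78, 78, 77, 78, 78, 83, 91, 101, 108, 110, 110, 109, 107, 104, 103]
530 [80, 82, 81, 79, 75, 74, 75, 76, 75, 75, 75, 76, 75, 78, 83, 87, 88, 89, 89, 88, 87, 86]
538 [102, 102, 101, 98, 93, 88, 83, 81, 80, 79, 78, 77, 79, 88, 98, 103, 104, 104, 106, 107, 107, 107]
```

play_rows --series '[[[0,0,0,-0.25,3.42,0,0],[0,0,0,-0.25,3.42,0,0],[0,0,0,-0.25,3.43,0,0],[0,0,0,0,0,0,0],[0,0,0,0,0,0,0],[0,0,0,0,0,0,0],[0,0,0,0,0,0,0],[0,0,0,0,0,0,0],[0,0,0,0,0,0,0],[0,0,0,0,0,0,0]]]'

```text
time: 13.1
tool_pos: [0.3833, 0.4563, 0.4675]
tool_rot: [0.003, 0.995, 0.036, -0.09]
contact_force: [0.4, -0.2, -4.1]
gripper_width: 0.204
grasp_force: 60.2
```

play_rows --series '[[[0,0,0,0,0,0,0],[0,0,0,0,0,0,0],[0,0,0,0,0,0,0],[0,0,0,0,0,0,0],[0,0,0,0,0,0,0],[0,0,0,0,0,0,0],[0,0,0,0,0,0,0],[0,0,0,0,0,0,0]]]'

```text
time: 13.9
tool_pos: [0.3835, 0.4563, 0.4674]
tool_rot: [0.003, 0.995, 0.036, -0.09]
contact_force: [-1.6, 0.4, -3.6]
gripper_width: 0.202
grasp_force: 60.2
```

```bash
python3 dial.py s7.png; python3 - <<'E'
import cv2
im=cv2.imread('pics/d_s7.png'); cv2.imwrite('pics/d7.png',cv2.resize(im[270:560,120:400],None,fx=2,fy=2))
E
```

```text
[0.38348678 0.45631278 0.46741626] [[0.9813, 0.0722, -0.1783], [0.0711, -0.9974, -0.013], [-0.1788, 0.0001, -0.9839]] [[306.5455017089844, 225.07521057128906], [443.193603515625, 212.80422973632812], [449.3201599121094, 322.10595703125], [327.8802795410156, 328.1037292480469]]
```

View pics/d7.png

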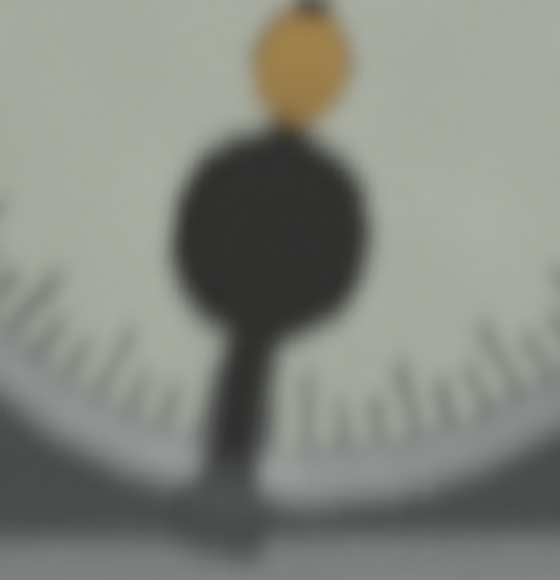

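Leaned by 10.3°, the pointer lies over the mark (crop: both at about (235,440)). I'll check the centring by brightness profile.

```bash
python3 - <<'E'
import cv2,numpy as np
im=cv2.cvtColor(cv2.imread('pics/d_s7.png'),6).astype(int)
for r in range(446,530,8): print(r,im[r,205:275:3].tolist())
E
```

```text
446 [168, 167, 167, 167, 166, 163, 157, 147, 126, 101, 78, 58, 50, 47, 50, 56, 68, 90, 110, 130, 145, 152, 157, 160]
454 [165, 165, 165, 165, 164, 159, 146, 130, 107, 81, 64, 52, 48, 49, 53, 65, 81, 105, 129, 146, 158, 160, 158, 157]
462 [154, 154, 158, 161, 158, 152, 134, 111, 89, 68, 56, 50, 48, 51, 56, 71, 91, 112, 137, 151, 156, 153, 148, 147]
470 [142, 147, 155, 158, 153, 140, 121, 96, 77, 62, 52, 49, 48, 53, 61, 75, 97, 116, 138, 152, 156, 153, 146, 144]
478 [142, 149, 154, 152, 144, 125, 108, 86, 68, 57, 50, 48, 49, 54, 65, 77, 97, 118, 138, 152, 156, 153, 146, 143]
486 [145, 148, 147, 140, 130, 114, 97, 81, 64, 55, 50, 49, 52, 58, 70, 85, 103, 125, 141, 153, 156, 152, 145, 143]
494 [151, 150, 148, 141, 130, 116, 96, 79, 65, 56, 55, 54, 58, 66, 81, 100, 118, 134, 145, 151, 152, 148, 144, 141]
502 [145, 144, 142, 137, 125, 111, 92, 78, 71, 66, 66, 66, 70, 80, 96, 120, 137, 147, 153, 153, 153, 150, 148, 146]
510 [120, 119, 115, 111, 101, 91, 83, 78, 77, 76, 75, 75, 77, 87, 101, 120, 136, 143, 148, 149, 150, 150, 148, 147]
518 [88, 86, 84, 83, 82, 81, 80, 80, 80, 80, 79, 80, 80, 84, 91, 100, 111, 117, 122, 126, 128, 129, 128, 128]
526 [74, 73, 73, 74, 75, 76, 77, 77, 77, 78, 78, 78, 78, 79, 79, 81, 84, 88, 93, 96, 98, 99, 100, 100]
```

The pointer is centred on the mark (both at x≈237 at row 486). I'll keep this lean, turn back to the rail's yaw and carry the gauge over the stud.

play_rows --series '[[[0,-0.02,0,0,0,7,0],[0.005,-0.03,0,0,0,8,0],[0.005,-0.04,0,0,0,8,0],[0.005,-0.04,0,0,0,8,0],[0.01,-0.04,0,0,0,8,0],[0.01,-0.04,-0.01,0,0,8,0],[0.01,-0.04,-0.02,0,0,8,0],[0.01,-0.04,-0.02,0,0,8,0],[0.008,-0.04,-0.02,0,0,8,0],[0,-0.04,-0.02,0,0,6,0]]]'

```text
time: 14.95
tool_pos: [0.4466, 0.085, 0.3765]
tool_rot: [0.058, 0.755, 0.65, -0.068]
contact_force: [0.7, 0.4, -3.9]
gripper_width: 0.201
grasp_force: 60.3
```

play_rows --series '[[[0,-0.04,-0.02,0,0,4.1,0],[0,-0.04,-0.02,0,0,0,0],[0,-0.03,-0.02,0,0,0,0],[0,-0.018,-0.02,0,0,0,0],[0,0,-0.01,0,0,0,0],[0,0,0,0,0,0,0],[0,0,0,0,0,0,0],[0,0,0,0,0,0,0]]]'

```text
time: 15.75
tool_pos: [0.4472, -0.0409, 0.289]
tool_rot: [0.062, 0.732, 0.675, -0.065]
contact_force: [0.2, -0.2, -1.9]
gripper_width: 0.204
grasp_force: 60.2
```

```bash
cat > st.py <<'E'
from h import *
from scipy.spatial.transform import Rotation as Ro
s=manip.state(); q=s['tool_rot']; M=Ro.from_quat(q[[1,2,3,0]]).as_matrix(); p=s['tool_pos']
gx=M[:,1]; gz=-M[:,2]; gy=np.cross(gz,gx); h=np.array([-gx[1],gx[0],0])
print('t',s['time'],'p',p.round(4),'yaw',np.degrees(np.arctan2(gx[1],gx[0])).round(2),'lean',np.degrees(np.arctan2(gz@h,gz[2])).round(2),'pitch',np.degrees(gx[2]).round(2),'F',s['contact_force'].round(1),'O',(p-.1203*gz).round(4))
E
python3 st.py
```

```text
t 15.75 p [ 0.4472 -0.0409  0.289 ] yaw -4.67 lean 10.29 pitch 0.14 F [ 0.2 -0.2 -1.9] O [ 0.4457 -0.0624  0.1706]
```

play_rows --series '[[[-0.0005,-0.001,-0.03,0,0,0,0],[0,0,-0.02,0,0,0,0],[0,0,-0.01,0,0,0,0],[0,0,-0.006,0,0,0,0],[0,0,0,0,0,0,0],[0,0,0,0,0,0,0]]]'

```text
time: 16.35
tool_pos: [0.4467, -0.0427, 0.2228]
tool_rot: [0.062, 0.733, 0.674, -0.065]
contact_force: [0.3, -0.0, -3.0]
gripper_width: 0.202
grasp_force: 60.2
```

```bash
python3 st.py; python3 - <<'E'
from h import *
f=snap('top','t8.png');g=snap('side','s8.png')
rs=lambda a:cv2.resize(a,(600,300),interpolation=cv2.INTER_CUBIC)
cv2.imwrite('pics/c8.png',rs(g['frame'][190:270,290:450]))
E
```

```text
t 16.35 p [ 0.4467 -0.0427  0.2228] yaw -4.74 lean 10.31 pitch 0.13 F [ 0.3 -0.  -3. ] O [ 0.4452 -0.0641  0.1044]
```

View pics/c8.png

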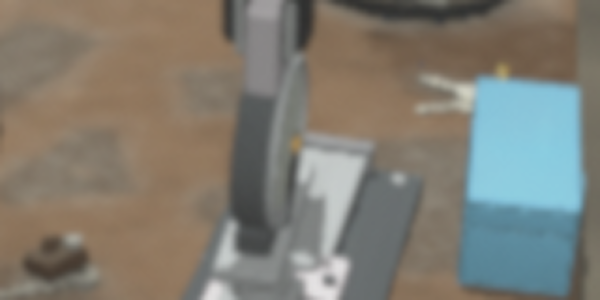

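The gauge stands right above the stud and the dial edge is clear. From here I'll descend by force.

play_rows --series '[[[0,0,-0.002,0,0,0,0],[0,0,-0.002,0,0,0,0],[0,0,-0.002,0,0,0,0],[0,0,-0.001,0,0,0,0],[0,0,0,0,0,0,0]]]'

```text
time: 16.95
tool_pos: [0.4458, -0.0427, 0.214]
tool_rot: [0.061, 0.733, 0.674, -0.066]
contact_force: [1.2, -0.6, -4.7]
gripper_width: 0.205
grasp_force: 60.3
```

play_rows --series '[[[0,0,-0.001,0,0,0,0],[0,0,-0.001,0,0,0,0]]]'

```text
time: 17.15
tool_pos: [0.446, -0.0427, 0.2124]
tool_rot: [0.061, 0.733, 0.674, -0.066]
contact_force: [-0.6, -0.7, -4.2]
gripper_width: 0.201
grasp_force: 60.3
```

play_rows --series '[[[0,0,-0.001,0,0,0,0],[0,0,0,0,0,0,0]]]'

```text
time: 17.35
tool_pos: [0.4462, -0.0427, 0.2121]
tool_rot: [0.061, 0.733, 0.674, -0.066]
contact_force: [-0.9, 0.8, -0.3]
gripper_width: 0.198
grasp_force: 60.8
```

play_rows --series '[[[0,0,-0.0003,0,0,0,0],[0,0,0,0,0,0,0],[0,0,0,0,0,0,0],[0,0,0,0,0,0,0],[0,0,0,0,0,0,0],[0,0,0,0,0,0,0],[0,0,0,0,0,0,0],[0,0,0,0,0,0,0],[0,0,0,0,0,0,0],[0,0,0,0,0,0,0]]]'

```text
time: 18.35
tool_pos: [0.4463, -0.0428, 0.2119]
tool_rot: [0.061, 0.733, 0.674, -0.066]
contact_force: [-2.5, 2.4, 5.4]
gripper_width: 0.202
grasp_force: 61.6
```

```bash
python3 st.py; python3 dial.py s9.png; python3 st.py; python3 - <<'E'
import cv2,numpy as np
im=cv2.cvtColor(cv2.imread('pics/d_s9.png'),6).astype(int)
for r in range(400,540,12): print(r,im[r,180:300:5].tolist())
E
```

```text
t 18.35 p [ 0.4463 -0.0428  0.2119] yaw -4.76 lean 10.31 pitch 0.06 F [-2.5  2.4  5.4] O [ 0.4446 -0.0642  0.0936]
[ 0.44630836 -0.04272669  0.21192784] [[0.0818, 0.9966, -0.0138], [0.9805, -0.0829, -0.1784], [-0.179, 0.0011, -0.9839]] [[360.9725341796875, 226.56103515625], [373.15673828125, 191.94427490234375], [371.59844970703125, 234.61427307128906], [360.1875, 270.0440979003906]]
t 18.4 p [ 0.4463 -0.0427  0.2119] yaw -4.76 lean 10.31 pitch 0.06 F [-2.6  1.8  5.9] O [ 0.4447 -0.0642  0.0936]
400 [116, 116, 117, 117, 117, 116, 116, 115, 114, 113, 112, 111, 111, 109, 108, 106, 103, 101, 99, 96, 94, 93, 91, 91]
412 [116, 116, 116, 115, 115, 115, 114, 113, 113, 112, 112, 111, 110, 108, 107, 105, 103, 101, 99, 96, 94, 92, 89, 88]
424 [115, 115, 115, 115, 114, 114, 113, 112, 111, 110, 110, 110, 109, 109, 107, 105, 103, 101, 98, 96, 94, 91, 89, 88]
436 [111, 112, 113, 114, 114, 114, 112, 111, 110, 109, 108, 107, 107, 107, 106, 105, 104, 101, 98, 96, 93, 90, 88, 87]
448 [110, 110, 110, 111, 112, 112, 112, 112, 110, 109, 107, 106, 105, 104, 104, 103, 102, 100, 99, 97, 93, 91, 89, 86]
460 [109, 109, 109, 110, 110, 110, 110, 110, 110, 109, 108, 106, 105, 104, 103, 102, 100, 99, 98, 96, 94, 92, 89, 87]
472 [110, 110, 109, 109, 109, 109, 109, 109, 109, 108, 108, 107, 105, 104, 102, 101, 99, 98, 96, 95, 94, 92, 90, 88]
484 [110, 110, 111, 110, 110, 110, 109, 109, 108, 107, 107, 107, 106, 105, 103, 102, 100, 98, 96, 94, 93, 91, 90, 89]
496 [108, 109, 109, 110, 110, 110, 110, 110, 109, 108, 107, 106, 106, 105, 105, 104, 102, 100, 98, 95, 93, 91, 90, 89]
508 [108, 108, 108, 108, 109, 109, 110, 110, 109, 109, 108, 108, 107, 106, 105, 104, 104, 102, 101, 99, 96, 94, 92, 90]
520 [113, 112, 110, 109, 109, 108, 108, 109, 109, 108, 108, 108, 107, 107, 106, 105, 104, 104, 103, 102, 100, 98, 96, 93]
532 [118, 117, 117, 115, 113, 111, 110, 109, 108, 108, 107, 107, 106, 106, 106, 106, 105, 105, 104, 103, 102, 101, 99, 97]
```

Contact came at the predicted height. I'll ease the press slightly, then check for slip in the grip by comparing picture motion before and after contact.

play_rows --series '[[[0,0,0.0003,0,0,0,0],[0,0,0,0,0,0,0],[0,0,0,0,0,0,0],[0,0,0,0,0,0,0],[0,0,0,0,0,0,0],[0,0,0,0,0,0,0]]]'

```text
time: 19.0
tool_pos: [0.4463, -0.0427, 0.2119]
tool_rot: [0.061, 0.733, 0.674, -0.066]
contact_force: [-1.4, 0.9, 5.0]
gripper_width: 0.205
grasp_force: 61.6
```

```bash
python3 st.py; python3 - <<'E'
from h import *
from scipy.spatial.transform import Rotation as Ro
g=snap('side','s10.png'); s=manip.state(); q=s['tool_rot']; M1=Ro.from_quat(q[[1,2,3,0]]).as_matrix(); p1=s['tool_pos']
p0=np.array([.4467,-.0427,.2228]); M0=Ro.from_quat([.733,.674,-.065,.062]).as_matrix()
a=cv2.imread('pics/s8.png',0).astype(np.float32); b=g['frame']; b=cv2.cvtColor(b,6).astype(np.float32)
# points in tool frame (x=along gauge -/+y, y=gauge x, z down)
G=np.stack([np.cross(-M1[:,2],M1[:,1]),M1[:,1],-M1[:,2]],1); T=M1.T@G
for n,P in[('grip +y end',(0,.017,.13)),('housing top',(0,.02,.105)),('housing +y',(0,.047,.062)),('foot +y end',(0,.05,.005))]:
    t=T@(np.array(P)-[0,0,.1203]); u0=proj(g,p0+M0@t); u1=proj(g,p1+M1@t)
    w=8; c=np.round(u0).astype(int); tpl=a[c[1]-w:c[1]+w,c[0]-w:c[0]+w]
    d=u1-u0; W=np.float32([[1,0,c[0]-w+d[0]],[0,1,c[1]-w+d[1]]])
    try: cc,W=cv2.findTransformECC(tpl,b,W,cv2.MOTION_TRANSLATION,(3,100,1e-4),None,3); print(n,u0.round(1),'pred',d.round(2),'meas',(W[:,2]-(c-w)).round(2),round(cc,3))
    except cv2.error as e: print(n,'fail')
E
```

```text
t 19.0 p [ 0.4463 -0.0427  0.2119] yaw -4.76 lean 10.31 pitch 0.05 F [-1.4  0.9  5. ] O [ 0.4446 -0.0642  0.0936]
grip +y end [352.2 196.3] pred [-0.04  5.12] meas [0.01 5.51] 0.995
housing top [350.6 206.5] pred [-0.01  4.98] meas [-0.04  4.81] 0.956
housing +y fail
foot +y end [336.5 242.8] pred [0.17 4.5 ] meas [-0.08  0.03] 0.986
```

play_rows --series '[[[0,0,0.004,0,0,0,0],[0.0004,0,0.004,0,0,0,0],[0,0,0.002,0,0,0,0],[0,0,0,0,0,0,0],[0,0,0,0,0,0,0],[0,0,0,0,0,0,0]]]'

```text
time: 19.65
tool_pos: [0.4462, -0.0426, 0.221]
tool_rot: [0.061, 0.733, 0.674, -0.066]
contact_force: [-0.6, 0.2, -3.1]
gripper_width: 0.204
grasp_force: 60.3
```

```bash
python3 st.py; python3 - <<'E'
from h import *
g=snap('side','s11.png')
a=cv2.imread('pics/s8.png',0).astype(np.float32); b=cv2.cvtColor(g['frame'],6).astype(np.float32)
for n,(x0,y0,x1,y1) in dict(fingers=(340,170,370,188),grip=(353,190,369,214),housing=(352,216,374,250),foot=(330,244,376,266),foot_end=(326,236,350,262)).items():
    W=np.float32([[1,0,x0],[0,1,y0]])
    try: cc,W=cv2.findTransformECC(a[y0:y1,x0:x1],b,W,cv2.MOTION_TRANSLATION,(3,100,1e-4),None,3); print(n,(W[:,2]-[x0,y0]).round(2),round(cc,4), 'maxdiff',np.abs(a-b)[y0:y1,x0:x1].max())
    except cv2.error: print(n,'fail')
E
```

```text
t 19.65 p [ 0.4462 -0.0426  0.221 ] yaw -4.76 lean 10.29 pitch -0.03 F [-0.6  0.2 -3.1] O [ 0.4444 -0.0641  0.1027]
fingers [0.09 0.9 ] 0.9991 maxdiff 27.0
grip [0.14 0.99] 0.9801 maxdiff 22.0
housing [0.37 0.52] 0.9959 maxdiff 24.0
foot [0.31 0.52] 0.9892 maxdiff 35.0
foot_end [ 0.48 -0.08] 0.9873 maxdiff 23.0
```

play_rows --series '[[[0.0005,-0.0001,0.0018,0,0,0,0],[0,0,0,0,0,0,0],[0,0,0,0,0,0,0],[0,0,0,0,0,0,0]]]'

```text
time: 20.1
tool_pos: [0.4469, -0.0428, 0.2233]
tool_rot: [0.061, 0.733, 0.674, -0.066]
contact_force: [-0.2, -0.5, -3.3]
gripper_width: 0.206
grasp_force: 60.3
```

```bash
python3 st.py; python3 - <<'E'
from h import *
g=snap('side','s12.png')
a=cv2.imread('pics/s8.png',0).astype(np.float32); b=cv2.cvtColor(g['frame'],6).astype(np.float32)
for n,(x0,y0,x1,y1) in dict(fingers=(340,170,370,188),grip=(353,190,369,214),housing=(352,216,374,250),foot=(330,244,376,266),foot_end=(326,236,350,262)).items():
    W=np.float32([[1,0,x0],[0,1,y0]])
    cc,W=cv2.findTransformECC(a[y0:y1,x0:x1],b,W,cv2.MOTION_TRANSLATION,(3,100,1e-4),None,3); print(n,(W[:,2]-[x0,y0]).round(2),round(cc,4), 'maxdiff',np.abs(a-b)[y0:y1,x0:x1].max())
E
```

```text
t 20.1 p [ 0.4469 -0.0428  0.2233] yaw -4.76 lean 10.3 pitch 0.01 F [-0.2 -0.5 -3.3] O [ 0.4452 -0.0642  0.1049]
fingers [-0.11 -0.25] 0.9986 maxdiff 16.0
grip [-0.21 -0.03] 0.9828 maxdiff 8.0
housing [ 0.05 -0.07] 0.9981 maxdiff 7.0
foot [ 0.07 -0.14] 0.9959 maxdiff 20.0
foot_end [ 0.06 -0.55] 0.989 maxdiff 7.0
```

Slip looks negligible, but there is time to spare. I'll re-face the dial to the camera for a numeric check of pointer against mark.

play_rows --series '[[[0,0.0,0.04,0,0,0,0],[0,0.02,0.04,0,0,-5,0],[-0.007,0.04,0.04,0,0,-8,0],[-0.008,0.04,0.03,0,0,-8,0],[-0.008,0.045,0.03,0,0,-8,0],[-0.008,0.045,0.02,0,0,-8,0],[-0.008,0.045,0.02,0,0,-8,0],[-0.008,0.045,0.014,0,0,-8,0],[-0.008,0.045,0.01,0,0,-8,0],[-0.008,0.045,0,0,0,-8,0]]]'

```text
time: 21.15
tool_pos: [0.3874, 0.312, 0.4589]
tool_rot: [0.013, 0.985, 0.15, -0.086]
contact_force: [1.1, 0.1, -3.6]
gripper_width: 0.202
grasp_force: 60.4
```

play_rows --series '[[[0,0.04,0,0,0,-7,0],[0,0.04,0,0,0,-5.1,0],[0,0.03,0,0,0,0,0],[0,0.019,0,0,0,0,0],[0,0,0,0,0,0,0],[0,0,0,0,0,0,0],[0,0,0,0,0,0,0],[0,0,0,0,0,0,0],[0,0,0,0,0,0,0],[0,0,0,0,0,0,0]]]'

```text
time: 22.15
tool_pos: [0.3875, 0.4386, 0.4571]
tool_rot: [0.004, 0.995, 0.048, -0.089]
contact_force: [-0.6, -1.0, -2.9]
gripper_width: 0.204
grasp_force: 60.4
```

play_rows --series '[[[0,0,0,0,0,0,0],[0,0,0,0,0,0,0],[0,0,0,0,0,0,0],[0,0,0,0,0,0,0],[0,0,0,0,0,0,0],[0,0,0,0,0,0,0],[0,0,0,0,0,0,0],[0,0,0,0,0,0,0],[0,0,0,0,0,0,0],[0,0,0,0,0,0,0]]]'

```text
time: 23.15
tool_pos: [0.3873, 0.4391, 0.4568]
tool_rot: [0.004, 0.995, 0.048, -0.089]
contact_force: [-0.1, 0.2, -4.0]
gripper_width: 0.203
grasp_force: 60.4
```

```bash
python3 st.py; python3 dial.py s13.png; python3 - <<'E'
import cv2,numpy as np
im=cv2.cvtColor(cv2.imread('pics/d_s13.png'),6).astype(int)
for r in range(462,500,8): print(r,im[r,205:275:3].tolist())
E
```

```text
t 23.15 p [0.3873 0.4391 0.4568] yaw -84.46 lean 10.26 pitch 0.0 F [-0.1  0.2 -4. ] O [0.366  0.437  0.3384]
[0.3873121  0.43910425 0.45684761] [[0.9794, 0.0965, -0.1772], [0.095, -0.9953, -0.0172], [-0.178, -0.0, -0.984]] [[306.7509460449219, 226.46722412109375], [437.0013732910156, 213.41612243652344], [443.40606689453125, 317.4638366699219], [327.20648193359375, 325.1004333496094]]
462 [156, 154, 156, 158, 157, 146, 129, 110, 87, 72, 58, 51, 49, 50, 56, 68, 92, 114, 138, 153, 157, 154, 148, 146]
470 [146, 147, 153, 156, 150, 137, 115, 97, 76, 62, 54, 49, 49, 52, 62, 74, 97, 120, 139, 152, 154, 151, 145, 144]
478 [142, 149, 154, 154, 143, 127, 105, 86, 70, 57, 51, 48, 50, 54, 64, 80, 96, 119, 136, 150, 155, 151, 145, 143]
486 [144, 147, 148, 145, 134, 119, 101, 81, 67, 55, 50, 48, 52, 59, 69, 85, 101, 121, 139, 149, 153, 149, 143, 142]
494 [149, 150, 148, 144, 135, 118, 101, 79, 65, 57, 54, 55, 59, 69, 80, 98, 115, 129, 142, 147, 148, 145, 141, 140]
```

Pointer and mark are still centred (nothing slipped). I'll return to the stud and press lightly.

play_rows --series '[[[0,-0.02,0,0,0,6,0],[0.006,-0.03,0,0,0,8,0],[0.007,-0.04,0,0,0,8,0],[0.007,-0.04,0,0,0,8,0],[0.007,-0.04,0,0,0,8,0],[0.007,-0.04,0,0,0,8,0],[0.007,-0.04,-0.01,0,0,8,0],[0.007,-0.04,-0.02,0,0,8,0],[0.006,-0.04,-0.02,0,0,8,0],[0.005,-0.04,-0.02,0,0,6,0]]]'

```text
time: 24.2
tool_pos: [0.4462, 0.0679, 0.3863]
tool_rot: [0.058, 0.753, 0.652, -0.067]
contact_force: [1.4, -0.5, -3.4]
gripper_width: 0.198
grasp_force: 60.2
```

play_rows --series '[[[0,-0.04,-0.02,0,0,3.7,0],[0,-0.035,-0.03,0,0,0,0],[0,-0.025,-0.03,0,0,0,0],[0,-0.012,-0.03,0,0,0,0],[0,0,-0.025,0,0,0,0],[0,0,-0.015,0,0,0,0],[0,0,-0.008,0,0,0,0],[0,0,0,0,0,0,0],[0,0,0,0,0,0,0]]]'

```text
time: 25.1
tool_pos: [0.4471, -0.0427, 0.2303]
tool_rot: [0.061, 0.733, 0.675, -0.065]
contact_force: [1.0, -0.0, -2.4]
gripper_width: 0.201
grasp_force: 60.3
```

```bash
python3 st.py
```

```text
t 25.1 p [ 0.4471 -0.0427  0.2303] yaw -4.72 lean 10.26 pitch 0.13 F [ 1.  -0.  -2.4] O [ 0.4456 -0.0641  0.1119]
```

play_rows --series '[[[-0.0005,0,-0.008,0,0,0,0],[0,0,-0.004,0,0,0,0],[0,0,-0.003,0,0,0,0],[0,0,-0.0015,0,0,0,0],[0,0,0,0,0,0,0],[0,0,0,0,0,0,0]]]'

```text
time: 25.7
tool_pos: [0.4459, -0.0429, 0.2124]
tool_rot: [0.061, 0.733, 0.674, -0.066]
contact_force: [-0.2, 0.2, -3.7]
gripper_width: 0.2
grasp_force: 60.4
```

play_rows --series '[[[0,0,-0.001,0,0,0,0],[0,0,-0.0005,0,0,0,0],[0,0,0,0,0,0,0],[0,0,0,0,0,0,0],[0,0,0,0,0,0,0],[0,0,0,0,0,0,0],[0,0,0,0,0,0,0],[0,0,0,0,0,0,0]]]'

```text
time: 26.5
tool_pos: [0.4462, -0.043, 0.2119]
tool_rot: [0.061, 0.733, 0.674, -0.065]
contact_force: [-1.8, 2.4, 5.1]
gripper_width: 0.203
grasp_force: 61.6
```

play_rows --series '[[[0,0,0.0004,0,0,0,0],[0,0,0,0,0,0,0],[0,0,0,0,0,0,0],[0,0,0,0,0,0,0],[0,0,0,0,0,0,0],[0,0,0,0,0,0,0],[0,0,0,0,0,0,0],[0,0,0,0,0,0,0],[0,0,0,0,0,0,0],[0,0,0,0,0,0,0]]]'

```text
time: 27.5
tool_pos: [0.4462, -0.043, 0.212]
tool_rot: [0.061, 0.733, 0.674, -0.065]
contact_force: [-0.6, 0.6, 4.8]
gripper_width: 0.202
grasp_force: 61.6
```

play_rows --series '[[[0,0,0,0,0,0,0],[0,0,0,0,0,0,0],[0,0,0,0,0,0,0],[0,0,0,0,0,0,0],[0,0,0,0,0,0,0]]]'

```text
time: 28.0
tool_pos: [0.4462, -0.043, 0.212]
tool_rot: [0.061, 0.733, 0.674, -0.065]
contact_force: [-1.0, 2.0, 5.4]
gripper_width: 0.202
grasp_force: 61.6
```

```bash
python3 st.py; python3 - <<'E'
from h import *
g=snap('side','s14.png'); f=snap('top','t14.png')
a=cv2.imread('pics/s10.png',0).astype(np.float32); b=cv2.cvtColor(g['frame'],6).astype(np.float32)
print('vs first contact', np.abs(a-b)[185:275,325:390].max())
a=cv2.imread('pics/t5.png',0).astype(np.float32); b=cv2.cvtColor(f['frame'],6).astype(np.float32)
d=np.abs(a-b)>40; print([(n,d[y0:y1,x0:x1].sum()) for n,(x0,y0,x1,y1) in dict(bearing=(195,310,235,345),block=(405,170,445,205)).items()])
E
```

```text
t 28.0 p [ 0.4462 -0.043   0.212 ] yaw -4.76 lean 10.27 pitch 0.07 F [-1.   2.   5.4] O [ 0.4446 -0.0643  0.0936]
vs first contact 20.0
[('bearing', np.int64(67)), ('block', np.int64(0))]
```

play_rows --series '[[[0,0,0.0004,0,0,0,0],[0,0,0,0,0,0,0],[0,0,0,0,0,0,0],[0,0,0,0,0,0,0],[0,0,0,0,0,0,0],[0,0,0,0,0,0,0],[0,0,0,0,0,0,0],[0,0,0,0,0,0,0],[0,0,0,0,0,0,0],[0,0,0,0,0,0,0]]]'

```text
time: 29.1
tool_pos: [0.4461, -0.043, 0.212]
tool_rot: [0.061, 0.733, 0.674, -0.066]
contact_force: [-1.1, 1.4, 5.6]
gripper_width: 0.205
grasp_force: 61.6
```

play_rows --series '[[[0,0,0,0,0,0,0],[0,0,0,0,0,0,0],[0,0,0,0,0,0,0],[0,0,0,0,0,0,0],[0,0,0,0,0,0,0]]]'

```text
time: 29.6
tool_pos: [0.4461, -0.043, 0.212]
tool_rot: [0.061, 0.733, 0.674, -0.066]
contact_force: [-0.5, 1.5, 4.8]
gripper_width: 0.204
grasp_force: 61.6
```

```bash
python3 -c "
from plant import manip
print(manip.job_done())"
```

```text
the job is handed in; nothing more can be done
None
```

The job is handed in at about 30 s, with no result shown to me: the carrier is in the station notch, and the gauge is held on the stud at a 10.3° lean, pressed with roughly 8–9 N. I checked the pointer centred on the mark with the gauge lifted clear at that same lean, not in its final pose.

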